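# Wedge up the loose leg of a knock-down stool

## Robot

A 6-joint arm with a two-finger parallel gripper is mounted at the origin on the work surface. World frame = base frame: x ahead of the robot, y to its left, z up, the work surface at z = 0. Lengths are in m, angles in degrees, forces in N, time in s.
With the tool pointing down it reaches from about 0.3 to 0.825 m from the base axis. Payload 5.4 kg.
Tool frame: the origin (TCP) lies at the very end of the fingers, on their centre line; the grasp point (between the pads) lies arm.pinch_z behind it (arm.pinch_z is the distance from the TCP to the grasp point, in m); x points along the fingers, y is the direction in which the jaws open and shut, and the axes are right-handed (so a half turn about x gives the same grasp; the last joint's range is limited). The gripper opens to 92 mm and grips with 3 to 60 N. Pads are 20 mm wide; open, the fingers measure 128 mm over their backs; the gripper's body (75 mm by 189 mm) begins 69 mm behind the grasp point.
Start: joints at [61.931, 9.076, 91.501, -0, 79.423, -12.038], TCP at [0.159, 0.553, 0.215] pointing down, gripper open.
Joint ranges: [-166.64, 166.64], [-54.1, 131.32], [10.49, 154.53], [-73.88, 253.88], [9.74, 151.15], [-171.62, 171.62]. Speed limits (degrees/s): [147.25, 147.25, 180, 180, 180, 180].

## Interface

Orientations are given as a 3x3 rotation matrix whose columns are the frame's x, y, z axes.
In Python, from bench import arm gives the robot as it stands. Calls block until the motion is done:
- arm.reach(position, orientation): joint-space move of the TCP to a pose.
- arm.move_l(position, rotation=None, vel=0.15, max_force=None): straight line of the TCP; rotation=None keeps the orientation; vel is the mean speed in m/s. With max_force (N) it stops when the force on the tool has changed by that much, and returns True; else False.
- arm.movej(angles): joint-space move.
- arm.command_gripper(opening, force=None): opening from 0.0 (shut) to 1.0 (fully open); force is the grip in N (None keeps the last); returns when the fingers have stopped.
- arm.sleep(seconds).
- arm.inverse_kinematics(position, orientation): joint angles nearest the present ones, or None.
- arm.sense(): the state.
- arm.read_camera(name): name is "scene" or "top"; returns a dict with "frame" (384x512x3 uint8, red, green, blue), "camera_matrix" (3x3 intrinsics, pixels), "R" (3x3) and "t" (3): a world point X has camera coordinates R X + t. Camera axes: x right, y down, z forward; pixel columns grow to the right and rows downward; lengths in m; the calibration is good to about 2 mm. A picture is of the moment at which its call begins. There is no depth.
A pose or a line that the arm cannot do raises arm.IKError and nothing moves.
- arm.finish_job(): hands the job in, once; it reports no verdict.
Trained networks look in a picture, given as the dict that the camera call returned (one of the last four; its "shot" number tells which), for a name from the list of things; names that differ only in an ending like _2 or _b are one class to them, and where a whole thing is asked for, a point or a joint stands for the part that bears it (a point fixed in the world has none). Each returns a list of dicts, best first, with "confidence" (0 to 1); they miss things now and then, are a little off and sometimes report something else, mostly with a low value. They report only what shows in the picture. A call takes as long as a camera call. They do not tell look-alikes from the thing itself.
- arm.find_in(label, picture): "bbox" ([centre column, centre row, width, height] in pixels, round what is visible of it).
The state is a dict: "t": time; "joint_positions": joint angles; "qd": joint speeds; "joint_torque": joint torques, N m; "ee_pos": TCP position; "eef_rot": TCP orientation; "wrist_force": force on the tool from outside, world axes, zero at the start; "wrist_torque": the same for the moment, N m; "opening": opening from 0.0 (shut) to 1.0 (fully open).
Only numpy, scipy, OpenCV 4.12 (cv2) and the standard library are available. Lean on these libraries where they do the work, as an engineer would, in place of code of your own. Each camera call takes 0.05 s, during which the arm holds its last target. There are 200 camera calls.

## Task

One leg of this knock-down stool frame is still loose on its through-tenon: take the tapered wedge from the parts block and start it, thin end down and upright face against the outside of the leg, in the slot of the tenon. Let go of it, then hold the mallet by its head and drive the wedge down with slow, light taps until the leg is drawn up to its shoulder and the wedge is tight; overdriven, it splits the wood. Do not hit the leg, set the mallet back on the bench, and leave everything else where it is.

Things in the scene. Friction and masses are not known exactly. Their poses are not given: they have to be found in the camera images.
- wedge_mid (a point): Centre (half-way up) of the loose wooden wedge standing thin end down in one of the parts block's pockets. 130 mm long (its z, up), 14 mm thick (y: grip across this), tapered 1 in 8 in x: 12 mm wide at the thin end, 28 at the butt. Its flat upright face lies 10 mm to -x of this point, the sloped face on the +x side. It may lean 2 degrees in the pocket. About 35 g.
- wedge_tip (a point): Thin end of the same wedge: where the plane of its upright face meets its underside, 10 mm to -x and 65 mm below the wedge's centre; same axes. The nose is eased there by 3.5 mm over its first 16 mm. At the start it stands 10 mm above the bench.
- leg_face (a point): On the loose leg's outer face, above the middle of the tenon, level with the tenon's top (100 mm above the bench); moves with the leg. x points level outward along the tenon, y along the face, z up. The slot runs outward from this face: 17 mm wide (y = 0 at its middle, mouth chamfered 4 mm), 15 to 21 mm long in x at its top, right through the 40 mm tenon; its outer end slopes like the wedge.
- leg: The loose leg: 22 mm thick, 200 wide, 130 high, with 12 mm stubs on top 70 mm either side of the tenon. It starts 2 to 4 mm short of its shoulder and slides on the tenon with about 6 N of friction. Axes as leg_face, with the wedge's x to point the same way; the origin lies on the bench 100 mm under leg_face.
- frame: Rail, far leg (its own wedge already in) and tenon, fixed. Origin on the bench where the loose leg's origin comes when it is home; axes as leg_face. The tenon is 36 mm wide and ends 63 mm out. Driving takes 5 to 14 N while the leg slides (1 mm per 8 mm of wedge, in jumps), then climbs steeply: 15 to 25 N is tight, much more splits the wood, and so do blows faster than about 30 mm/s.
- mallet_mid (a point): Centre (half-way up) of the head of a wooden joiner's mallet standing on one striking face: head 105 mm tall (z), 55 wide (y: grip across this), 75 in x. Its handle, 20 x 25 mm, runs level from the head's middle along +x to 218 mm from this point. Tap with the lower face, 52 mm under this point. About 0.37 kg.
- block: Parts block 124 x 56 mm, 70 tall, fixed; three pockets (21 x 16 mm, 60 deep) in a row along its x at -40, 0 and 40 mm from its origin (centre of underside). Hand-cut slots differ: the wedge comes tight with its butt anywhere from 142 to 176 mm above the bench (leg top 130, stubs 142), which has to be felt.
- strip: Bystander: parallel wooden strip, 19 x 14 x 98 mm, standing in a pocket of the block (origin at its foot).
- dowel: Bystander: round dowel, 14 mm across, 105 mm long, standing in a pocket of the block (origin at its foot).
- tape_roll: Bystander: roll of tape, 96 mm across, 24 mm tall, between the stool's legs.
- screw_tray: Bystander: steel tray of screws, 120 x 90 x 28 mm.
- drill: Bystander: cordless drill standing on its battery, 205 mm tall.
- glue: Bystander: white glue bottle, 56 mm across, 150 mm tall.
- tape_measure: Bystander: tape measure, 70 x 35 x 62 mm.
- pencil: Bystander: red pencil, 170 mm long, lying on the bench.
Mind the look-alikes: they are no part of the job. Leave any pink or purple look-alike of the part that bears wedge_mid alone.

How it is judged:
By the outcome, as a careful person would: the job done as asked, in the order asked, and still so for the second after the job is handed in, with the robot touching nothing.
It also fails if it takes over 72 s, if anything falls off the work surface, if the arm or the gripper's body presses on something with over 40 N, if the wrist force passes 120 N, or if a joint passes its speed limit or range.

## Working session

There is one attempt and no reset: what is moved stays moved. The work goes in short steps, each a Python script; the robot and the scene stay as the last script left them, time stands still between calls to the robot, and variables do not carry over. Pictures are saved under pics/ and viewed, about 8 in all and at most 12, crops included, and the job is handed in when it is done.

```bash
mkdir -p pics; ls; cat > s1.py <<'E'
from bench import arm
import cv2, pickle, numpy as np
P={}
for n in ["scene","top"]:
    p=arm.read_camera(n); P[n]=p
    cv2.imwrite(f"pics/{n}0.png",cv2.resize(p["frame"][:,:,::-1],(800,600),interpolation=cv2.INTER_CUBIC))
    print(n,p["camera_matrix"].tolist(),p["R"].tolist(),p["t"].tolist())
    for l in ["wedge_mid","leg","frame","mallet_mid","block","strip","dowel","tape_roll","screw_tray","drill","glue","tape_measure","pencil","leg_face"]:
        try: print(l,[(np.round(d["bbox"]).astype(int).tolist(),round(d["confidence"],2)) for d in arm.find_in(l,p)][:4])
        except Exception as e: print(l,e)
pickle.dump(P,open("p0.pkl","wb"))
s=arm.sense(); print(s["t"],s["ee_pos"],s["eef_rot"],s["wrist_force"],arm.pinch_z)
E
python3 s1.py
```

```text
pics
scene [[379.7904679712498, 0.0, 251.4577801056195], [0.0, 379.7904679712498, 192.7601482811584], [0.0, 0.0, 1.0]] [[0.8162959347632701, 0.5775133792893917, -0.011800153842472023], [0.4207596249074758, -0.6084776941246778, -0.6728419084751154], [-0.3957553346913714, 0.544273086321988, -0.7396921809569564]] [-0.42070402541214064, -0.2137352627099172, 1.1011678439462564]
wedge_mid [([187, 208, 26, 52], 0.91), ([248, 200, 16, 45], 0.91), ([215, 211, 15, 36], 0.56), ([326, 131, 133, 134], 0.24)]
leg [([299, 156, 80, 85], 0.56)]
frame [([326, 134, 135, 135], 0.74), ([191, 242, 10, 26], 0.67)]
mallet_mid [([96, 321, 141, 127], 0.55)]
block [([207, 251, 62, 68], 0.97), ([218, 212, 20, 36], 0.29)]
strip [([207, 232, 13, 19], 0.51)]
dowel [([191, 245, 8, 25], 0.46)]
tape_roll [([343, 150, 30, 29], 0.69)]
screw_tray [([301, 282, 76, 74], 0.97), ([96, 321, 140, 126], 0.5)]
drill [([300, 282, 77, 74], 0.72), ([385, 156, 59, 102], 0.58)]
glue [([357, 235, 35, 65], 0.93)]
tape_measure [([191, 244, 10, 22], 0.72), ([137, 205, 18, 40], 0.55)]
pencil [([252, 341, 80, 57], 0.84)]
leg_face [([300, 
[... 671 characters left out ...]
19, 192, 9, 4], 0.32)]
strip [([286, 124, 40, 51], 0.63), ([320, 193, 9, 1], 0.6), ([301, 191, 11, 5], 0.37)]
dowel [([238, 98, 25, 30], 0.44), ([319, 192, 10, 6], 0.39)]
tape_roll [([139, 156, 38, 23], 0.78)]
screw_tray [([287, 124, 38, 51], 0.74)]
drill [([166, 100, 80, 70], 0.93)]
glue [([239, 101, 23, 30], 0.87)]
tape_measure [([300, 267, 25, 31], 0.75)]
pencil [([239, 100, 22, 29], 0.57), ([333, 129, 58, 22], 0.55)]
leg_face [([188, 178, 26, 84], 0.74)]
1.5 [0.15879072 0.55261082 0.21462641] [[ 1.90960322e-05  2.76104719e-01  9.61127558e-01]
 [-3.46975594e-05  9.61127558e-01 -2.76104718e-01]
 [-9.99999999e-01 -2.80762759e-05  2.79338827e-05]] [-1.11111018  0.14255711  0.44721068] 0.0187
```

View pics/scene0.png

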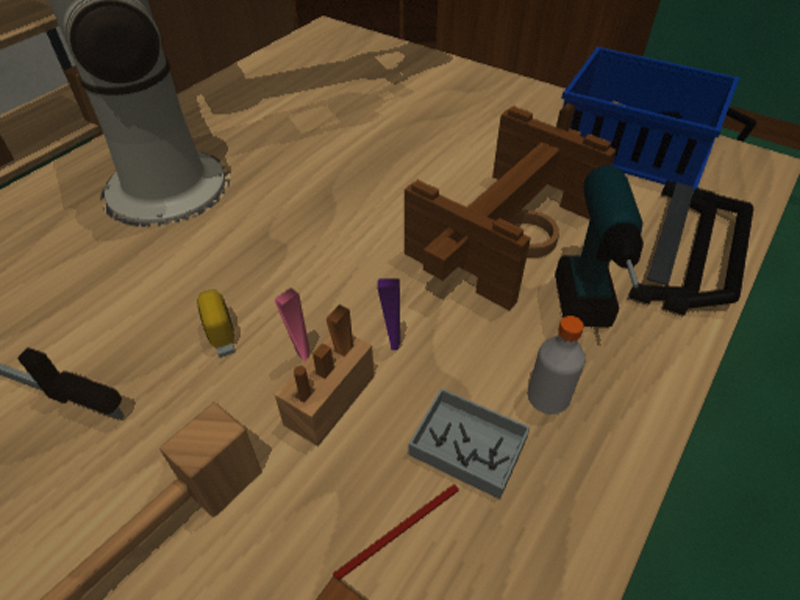

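View pics/top0.png

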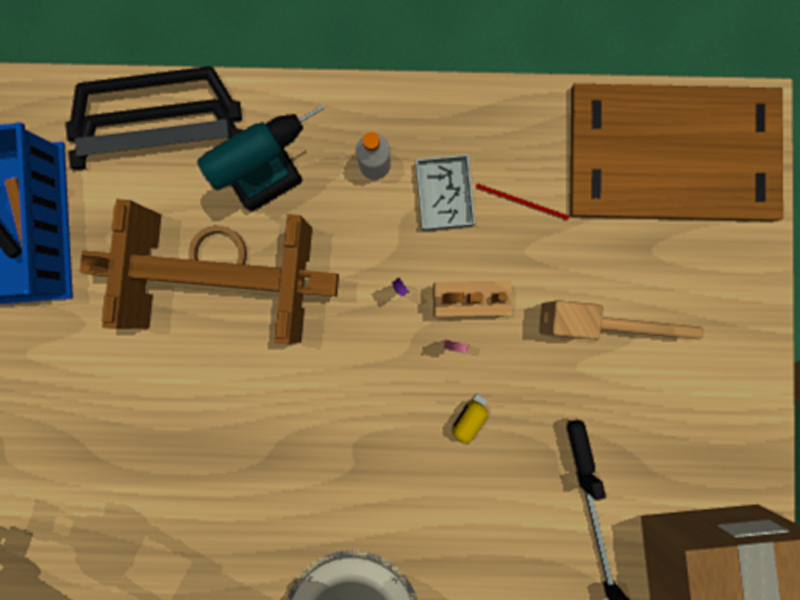

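The top view shows the stool frame on the left (loose leg at about 290,280, tenon end at 337,285). The block is at 472,298 with the wedge in its left pocket, and the mallet is at 578,320. Pink and purple decoys stand free. Next I'll zoom in for accurate pixels.

```bash
python3 - <<'E'
import cv2,pickle,numpy as np
P=pickle.load(open("p0.pkl","rb"))
def crop(n,c0,r0,w,h,s,f):
    im=P[n]["frame"][r0:r0+h,c0:c0+w,::-1]
    im=cv2.resize(im,None,fx=s,fy=s,interpolation=cv2.INTER_CUBIC)
    im=np.clip(im.astype(float)*1.5,0,255).astype(np.uint8)
    for k in range(0,w,10):
        cv2.line(im,(k*s,0),(k*s,6 if (c0+k)%50 else 14),(0,255,255),1); 
        if (c0+k)%10==0: cv2.putText(im,str(c0+k),(k*s,20),0,.35,(0,255,255),1)
    for k in range(0,h,10):
        cv2.line(im,(0,k*s),(6,k*s),(0,255,255),1); cv2.putText(im,str(r0+k),(8,k*s+4),0,.35,(0,255,255),1)
    return im
a=crop("top",170,130,60,95,6,0); b=crop("top",270,170,70,40,6,0); c=crop("scene",170,180,80,110,5,0)
W=np.zeros((600,790,3),np.uint8)
W[:570,:360]=a; W[:240,365:785]=b
d=crop("top",340,180,110,50,3,0); W[250:400,365:695]=d
cv2.imwrite("pics/c1.png",W)
e=crop("scene",170,180,80,110,5,0); f=crop("scene",255,110,90,95,4,0)
W=np.zeros((560,780,3),np.uint8); W[:550,:400]=e; W[:380,405:765]=f
cv2.imwrite("pics/c2.png",W)
E
```

```text
(no output)
```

View pics/c1.png

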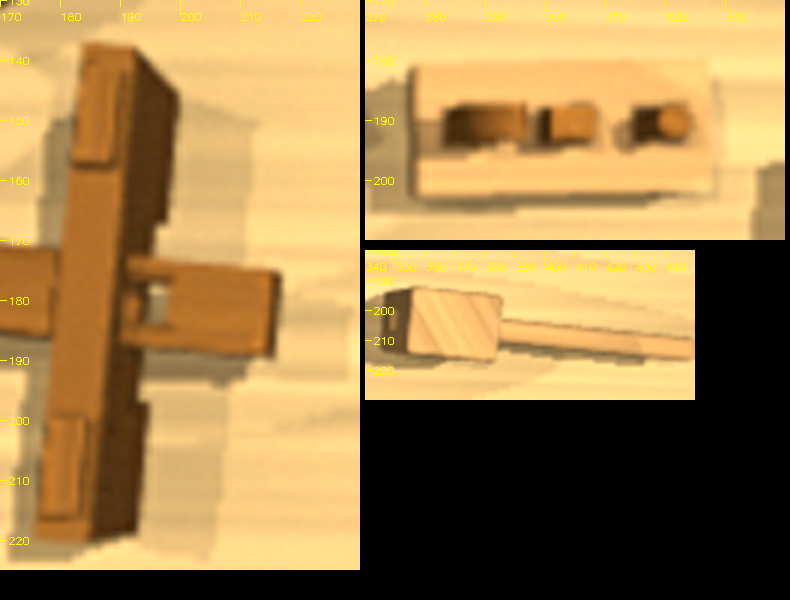

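View pics/c2.png

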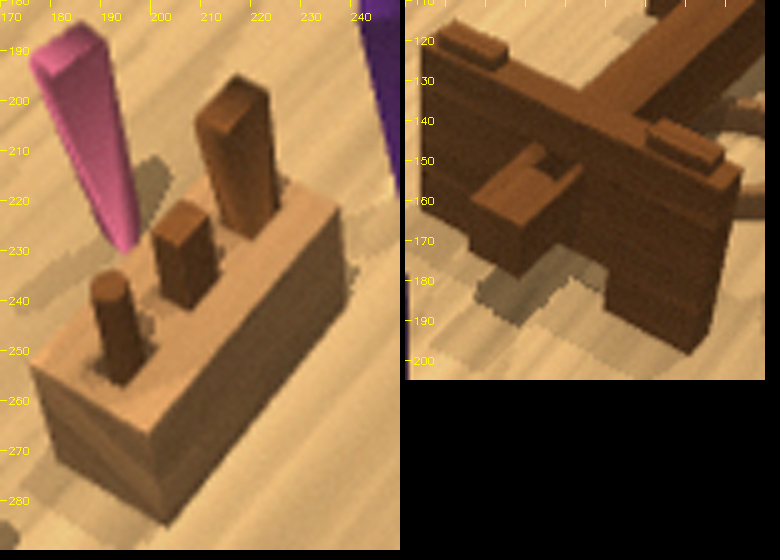

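The crops give usable corners for the leg, tenon, block, wedge butt and mallet. The wedge's vertical face is on the +y side and its slope faces -y, the same way as the leg's x. Next I fit the poses from both cameras.

```bash
cat > fit.py <<'E'
import cv2,pickle,numpy as np
from scipy.optimize import least_squares
P=pickle.load(open("p0.pkl","rb"))
def proj(n,X):
    p=P[n]; c=X@p["R"].T+p["t"]; u=c@p["camera_matrix"].T; return u[:,:2]/u[:,2:]
def px(c0,r0,s,ox,pts): return [((x-ox[0]+.5)/s-.5+c0,(y-ox[1]+.5)/s-.5+r0) for x,y in pts]
T=lambda pts:px(170,130,6,(0,0),pts); TB=lambda pts:px(270,170,6,(365,0),pts); TM=lambda pts:px(340,180,3,(365,250),pts)
SE=lambda pts:px(170,180,5,(0,0),pts); SF=lambda pts:px(255,110,4,(405,0),pts); S0=lambda pts:px(0,0,1.5625,(0,0),pts)
def place(q,L):
    L=np.array(L,float)/1000; c,s=np.cos(q[2]),np.sin(q[2]); return L@np.array([[c,s,0],[-s,c,0],[0,0,1]])+[q[0],q[1],0]
def run(name,q0,data,extra=0):
    def f(q,full=False):
        r=[]
        for cam,pts,L in data:
            L=[l(q) if callable(l) else l for l in L]
            r.append((proj(cam,place(q,L))-np.array(pts)))
        if full: return r
        return np.concatenate(r).ravel()
    s=least_squares(f,q0,loss="soft_l1"); print(name,np.round(s.x,4),"yaw",round(np.degrees(s.x[2]),2)); 
    for (cam,_,_),r in zip(data,f(s.x,True)): print("  ",cam,np.round(r,1).tolist())
    return s.x
if __name__=="__main__":
    g=lambda x,y,z:(lambda q:(x+q[3]*1000,y,z))
    Y=-np.pi/2
    run("frame",[.55,.2,Y,.003],[("top",T([(280,272),(272,356)]),[(63,18,100),(63,-18,100)]),
     ("scene",SF([(473,198),(521,225),(518,278)]),[(63,-18,100),(63,18,100),(63,18,60)]),
     ("top",T([(82,43),(133,45),(36,541),(92,541),(136,537),(178,92)]),[g(-22,100,130),g(0,100,130),g(-22,-100,130),g(0,-100,130),g(0,-100,0),g(0,100,0)]),
     ("scene",SF([(720,187),(742,172),(690,355),(422,210)]),[g(0,100,130),g(-22,100,130),g(0,100,0),g(0,-100,0)])])
    run("block",[.55,-.05,Y],[("top",TB([(413,65),(710,65),(418,192),(710,193)]),[(-62,28,70),(62,28,70),(-62,-28,70),(62,-28,70)]),
     ("scene",SE([(30,365),(148,433),(340,205),(58,465),(165,523),(347,305)]),[(62,-28,70),(62,28,70),(-62,28,70),(62,-28,0),(62,28,0),(-62,28,0)])])
    run("wedge butt",[.55,0,Y],[("top",TB([(527,104),(527,147)]),[(18,7,140),(18,-7,140)]),
     ("scene",SE([(195,125),(215,133),(268,92),(237,75)]),[(18,-7,140),(18,7,140),(-10,7,140),(-10,-7,140)])])
    run("mallet",[.5,-.3,Y],[("top",TM([(415,287),(502,296),(497,362),(409,352)]),[(-37.5,27.5,105),(37.5,27.5,105),(37.5,-27.5,105),(-37.5,-27.5,105)]),
     ("top",TM([(691,338),(691,359)]),[(218,12.5,62.5),(218,-12.5,62.5)]),
     ("scene",S0([(163,444),(215,404),(205,480),(212,515),(267,463)]),[(37.5,-27.5,105),(-37.5,-27.5,105),(37.5,27.5,105),(37.5,27.5,0),(-37.5,27.5,0)])])
E
python3 fit.py; python3 - <<'E'
E
```

```text
frame [ 0.5666  0.0951 -1.6359  0.002 ] yaw -93.73
   top [[-0.7, -0.3], [-0.7, 0.3]]
   scene [[-1.0, 0.6], [0.4, 0.9], [0.3, 0.7]]
   top [[-0.2, -0.0], [0.5, 0.4], [-0.5, 0.1], [-0.6, 0.9], [0.4, -0.0], [0.4, 0.8]]
   scene [[0.8, 1.0], [0.7, -0.8], [-0.1, 0.4], [-0.5, 0.1]]
block [ 0.5458 -0.1876 -1.5323] yaw -87.79
   top [[0.3, 0.1], [-0.3, -0.7], [-0.1, 1.0], [0.3, 0.1]]
   scene [[-0.2, -0.5], [-0.1, 0.0], [0.3, -0.0], [-0.2, -1.0], [0.6, 1.1], [0.1, 0.4]]
wedge butt [ 0.5445 -0.1488 -1.5825] yaw -90.67
   top [[0.8, 0.5], [0.6, -0.7]]
   scene [[-0.9, -1.1], [1.0, 0.7], [0.0, -0.6], [0.4, -0.4]]
mallet [ 0.5158 -0.3446 -1.6403] yaw -93.98
   top [[-2.3, -0.3], [-0.6, -0.5], [-0.7, -0.0], [-2.1, 0.5]]
   top [[1.5, -1.6], [0.8, 1.2]]
   scene [[-1.6, 0.8], [0.9, -3.8], [-7.5, -2.5], [3.4, 1.8], [-0.6, 4.7]]
```

```bash
cat > h.py <<'E'
from bench import arm
import numpy as np, cv2
pz=arm.pinch_z
FR=dict(x=.5666,y=.0951,yaw=np.radians(-93.73))
def ax(yaw): return np.array([np.cos(yaw),np.sin(yaw),0]),np.array([-np.sin(yaw),np.cos(yaw),0])
def rot(yaw,sg=1):
    x=np.array([0,0,-1.]); y=sg*ax(yaw)[1]; return np.column_stack([x,y,np.cross(x,y)])
def at(x,y,yaw,dx=0,dy=0,z=0):
    a,b=ax(yaw); return np.array([x,y,0])+a*dx+b*dy+[0,0,z]
def st(m=""):
    s=arm.sense(); print(m,"t",round(s["t"],2),"p",np.round(s["ee_pos"],4),"F",np.round(s["wrist_force"],2),"M",np.round(s["wrist_torque"],2),"op",round(s["opening"],3)); return s
E
python3 - <<'E'
from h import *
yw=np.radians(-87.9)
for sg in (1,-1):
    for p,yaw in ((at(.5444,-.1482,yw,4e-3,0,.1013),yw),(at(.5666,.0951,FR["yaw"],14e-3,0,.2),FR["yaw"]),(at(.5158,-.3446,FR["yaw"],0,0,.04),FR["yaw"])):
        q=arm.inverse_kinematics(p,rot(yaw,sg)); print(sg,None if q is None else np.round(q,1))
st()
s=arm.sense(); arm.move_l(s["ee_pos"]+[0,0,.16],vel=.25); arm.command_gripper(.45,25)
best=1
arm.reach(at(.5444,-.1482,yw,4e-3,0,.25),rot(yw,best)); st("above")
print(arm.move_l(at(.5444,-.1482,yw,4e-3,0,.1013),vel=.1,max_force=6)); st("down")
arm.command_gripper(0,25); st("grip")
E
```

```text
1 [-27.9  14.2  99.1  -0.   66.8 -30. ]
1 [-3.9  9.2 93.1 -0.  77.8 -0.2]
1 [-44.9  26.2  91.3  -0.   62.5 -41.2]
-1 [-27.9  14.2  99.1  -0.   66.8 150. ]
-1 None
-1 [-44.9  26.2  91.3  -0.   62.5 138.8]
 t 1.5 p [0.1588 0.5526 0.2146] F [-1.11  0.14  0.45] M [ 0.04 -0.01 -0.04] op 1.002
above t 6.01 p [ 0.5448 -0.1515  0.2502] F [-0.02  0.07  0.66] M [-0.07  0.1   0.03] op 0.449
False
down t 7.64 p [ 0.5451 -0.1525  0.102 ] F [ 0.77 -0.6  -0.22] M [-0.07  0.06  0.05] op 0.449
grip t 8.17 p [ 0.5446 -0.1522  0.1014] F [0.11 0.27 1.1 ] M [-0.07  0.05  0.03] op 0.153
```

```bash
python3 - <<'E'
from h import *
import pickle
s=arm.sense(); arm.move_l(s["ee_pos"]+[0,0,.17],vel=.15)
arm.reach(at(.5666,.0951,FR["yaw"],.0175,0,.24),rot(FR["yaw"]))
arm.move_l(at(.5666,.0951,FR["yaw"],.0175,0,.2113),vel=.1); arm.sleep(.2); st()
P={n:arm.read_camera(n) for n in("scene","top")}; pickle.dump(P,open("p1.pkl","wb"))
def crop(n,c0,r0,w,h,s):
    im=P[n]["frame"][r0:r0+h,c0:c0+w,::-1]
    im=cv2.resize(im,None,fx=s,fy=s,interpolation=cv2.INTER_CUBIC)
    im=np.clip(im.astype(float)*1.6,0,255).astype(np.uint8)
    for k in range(0,w,10): cv2.putText(im,str(c0+k),(k*s,10),0,.35,(0,255,255),1)
    for k in range(0,h,10): cv2.putText(im,str(r0+k),(0,k*s+4),0,.35,(0,255,255),1)
    return im
W=np.zeros((600,800,3),np.uint8); W[:600,:420]=crop("scene",260,85,70,100,6); W[:360,425:785]=crop("top",165,150,60,60,6)
m=crop("scene",90,245,90,95,2.5 if 0 else 2); W[365:365+190,425:605]=m
cv2.imwrite("pics/c3.png",W)
E
```

```text
t 11.01 p [0.566  0.0774 0.2122] F [ 0.99 -0.58 -0.13] M [-0.05  0.05 -0.04] op 0.151
```

View pics/c3.png

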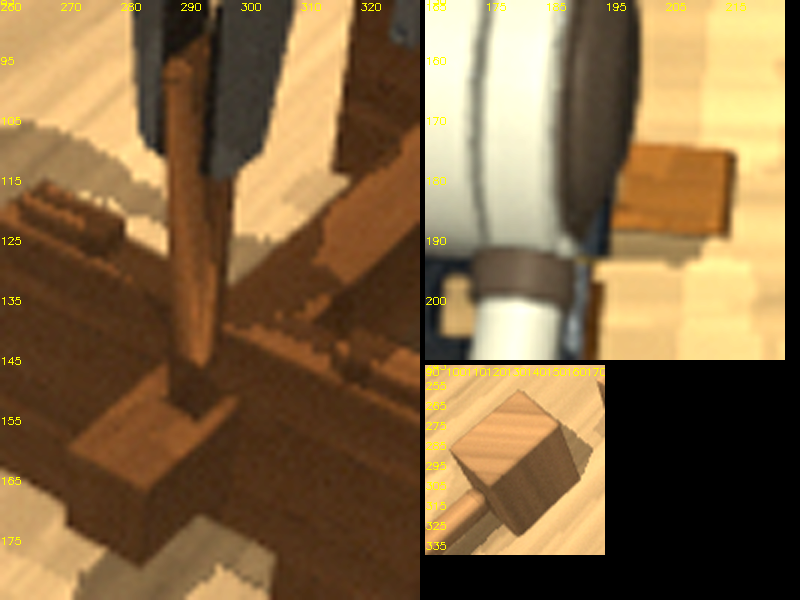

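The scene crop shows the wedge hanging right over the slot, with its tip at crop (200,367) and the slot's outer corner near (200,420). I'll compare that with the predicted positions and refit the mallet.

```bash
python3 - <<'E'
from fit import *
def cr(L,q): return np.round((proj("scene",place(q,L))-[260,85]+.5)*6-.5,0).tolist()
q=[.566,.0774,np.radians(-93.73)]  # tool pose; wedge coords relative x_w-4
tz=121.5
print("tip outer +-7",cr([(-2,-7,tz),(-2,7,tz)],q)); print("tip inner eased",cr([(-10.5,-7,tz),(-10.5,7,tz)],q))
f=[.5666,.0951,np.radians(-93.73)]
for x in (2.5,17,22): print("slot x",x,cr([(x,-8.5,100),(x,8.5,100)],f))
print("tenon",cr([(63,-18,100),(63,18,100)],f))
M=lambda pts:px(90,245,2,(425,365),pts)
run("mallet",[.5,-.3,-np.pi/2],[("top",TM([(415,287),(502,296),(497,362),(409,352)]),[(-37.5,27.5,105),(37.5,27.5,105),(37.5,-27.5,105),(-37.5,-27.5,105)]),
 ("top",TM([(691,338),(691,359)]),[(218,12.5,62.5),(218,-12.5,62.5)]),
 ("scene",M([(451,451),(518,391),(559,425),(488,489),(519,534),(580,477)]),[(37.5,-27.5,105),(-37.5,-27.5,105),(-37.5,27.5,105),(37.5,27.5,105),(37.5,27.5,0),(-37.5,27.5,0)])])
E
```

```text
tip outer +-7 [[171.0, 352.0], [203.0, 367.0]]
tip inner eased [[184.0, 340.0], [216.0, 355.0]]
slot x 2.5 [[184.0, 375.0], [221.0, 394.0]]
slot x 17 [[161.0, 396.0], [199.0, 414.0]]
slot x 22 [[153.0, 403.0], [191.0, 422.0]]
tenon [[66.0, 451.0], [147.0, 493.0]]
mallet [ 0.5154 -0.3485 -1.6418] yaw -94.07
   top [[-0.7, -0.1], [1.0, -0.3], [0.9, 0.2], [-0.5, 0.7]]
   top [[3.1, -1.3], [2.4, 1.5]]
   scene [[-2.3, -1.4], [0.3, -1.7], [0.9, -1.2], [0.1, -0.5], [0.3, 3.6], [1.2, 1.6]]
```

```bash
python3 - <<'E'
from h import *
st()
print(arm.move_l(at(.5666,.0951,FR["yaw"],.0175,0,.115),vel=.03,max_force=4)); st()
E
```

```text
t 11.11 p [0.5658 0.0776 0.212 ] F [ 0.21 -0.37 -0.29] M [-0.13  0.02 -0.02] op 0.152
True
 t 13.12 p [0.5655 0.0786 0.1455] F [ 1.43  0.94 -1.21] M [ 0.08 -0.42 -0.03] op 0.148
```

```bash
python3 - <<'E'
from h import *
a,b=ax(FR["yaw"])
s=arm.sense(); p=np.array(s["ee_pos"])
arm.move_l(p+[0,0,.001],vel=.02)
print(arm.move_l(p+[0,0,.001]-a*.005,vel=.01,max_force=3)); s=st("in")
p=np.array(s["ee_pos"])+a*.0003
print(arm.move_l(p-[0,0,.03],vel=.02,max_force=5)); s=st("down")
import pickle
P={"scene":arm.read_camera("scene")}
im=P["scene"]["frame"][70:190,250:350,::-1]
cv2.imwrite("pics/c4.png",np.clip(cv2.resize(im,None,fx=5,fy=5,interpolation=cv2.INTER_CUBIC)*1.6,0,255).astype(np.uint8))
E
```

```text
True
in t 13.62 p [0.565  0.0788 0.1459] F [ 0.91 -0.2   1.19] M [-0.27  0.   -0.02] op 0.15
True
down t 14.09 p [0.5655 0.079  0.1434] F [ 0.07 -0.57  1.98] M [ 0.   -0.09  0.02] op 0.15
```

View pics/c4.png

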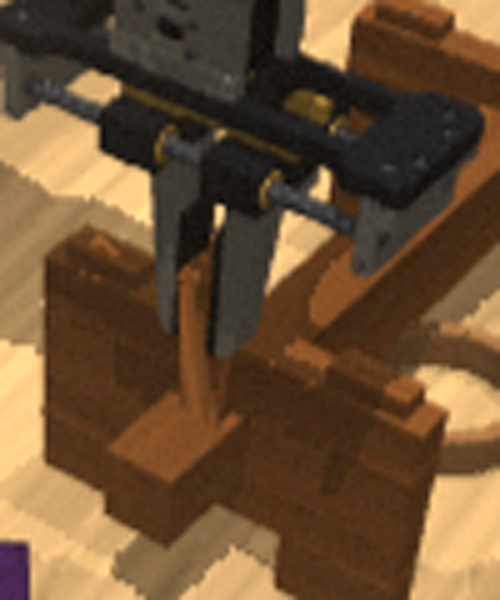

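The wedge sits in the slot, held between the fingers and resting against the leg. The butt is at about z 0.182. Next I release it and fetch the mallet.

```bash
python3 - <<'E'
from h import *
ym=np.radians(-94.07)
arm.command_gripper(.4); s=st("rel"); p=np.array(s["ee_pos"])
arm.move_l(p+[0,0,.13],vel=.15)
P=arm.read_camera("scene")
im=P["frame"][70:190,250:350,::-1]
cv2.imwrite("pics/c5.png",np.clip(cv2.resize(im,None,fx=5,fy=5,interpolation=cv2.INTER_CUBIC)*1.6,0,255).astype(np.uint8))
g=lambda z:at(.5154,-.3485,ym,.005,0,z)
arm.reach(g(.20),rot(ym)); arm.command_gripper(1.0,50)
print(arm.move_l(g(.034),vel=.1,max_force=8)); st("down")
E
```

```text
rel t 14.66 p [0.5652 0.0788 0.1433] F [ 0.36  0.54 -0.38] M [-0.1   0.02 -0.01] op 0.4
False
down t 20.07 p [ 0.5154 -0.3539  0.0347] F [-0.27  0.97 -0.17] M [-0.01  0.05  0.04] op 0.999
```

View pics/c5.png

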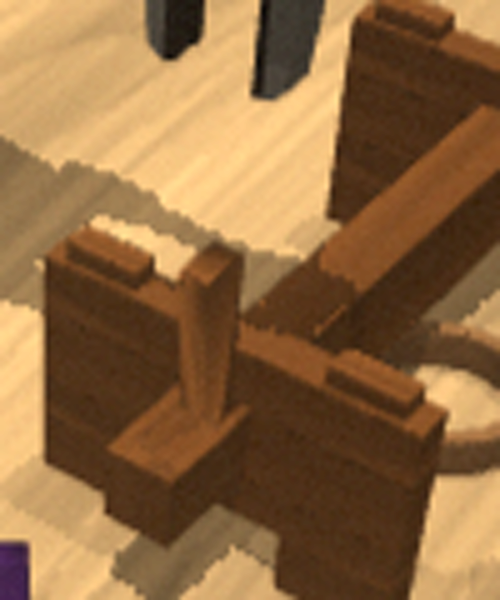

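The wedge stands upright in the slot, free of the gripper, with its butt at crop (212,262). The open fingers now straddle the mallet head.

```bash
python3 - <<'E'
from h import *
arm.command_gripper(0,50); s=st("grip"); p=np.array(s["ee_pos"])
arm.move_l(p+[0,0,.005],vel=.03); st("lift5")
arm.move_l(p+[0,0,.25],vel=.2); st("lift")
a,b=ax(FR["yaw"])
w=np.array([.5653,.0789,0])
arm.reach(w+[0,0,.27],rot(FR["yaw"])); arm.sleep(.2); st("over")
P=arm.read_camera("scene")
im=P["frame"][30:190,220:350,::-1]
cv2.imwrite("pics/c6.png",np.clip(cv2.resize(im,None,fx=3.7,fy=3.7,interpolation=cv2.INTER_CUBIC)*1.6,0,255).astype(np.uint8))
E
```

```text
grip t 20.72 p [ 0.5151 -0.3535  0.034 ] F [ 0.68 -0.13  0.72] M [-0.08  0.05 -0.01] op 0.597
lift5 t 21.03 p [ 0.5149 -0.3533  0.0388] F [ 0.49 -0.31 -4.25] M [ 0.02  0.05 -0.03] op 0.597
lift t 22.41 p [ 0.5146 -0.353   0.2823] F [-0.84  0.2  -2.41] M [-0.03  0.07  0.04] op 0.599
over t 24.21 p [0.5655 0.078  0.27  ] F [ 0.06  0.34 -3.3 ] M [-0.06  0.04 -0.  ] op 0.596
```

View pics/c6.png

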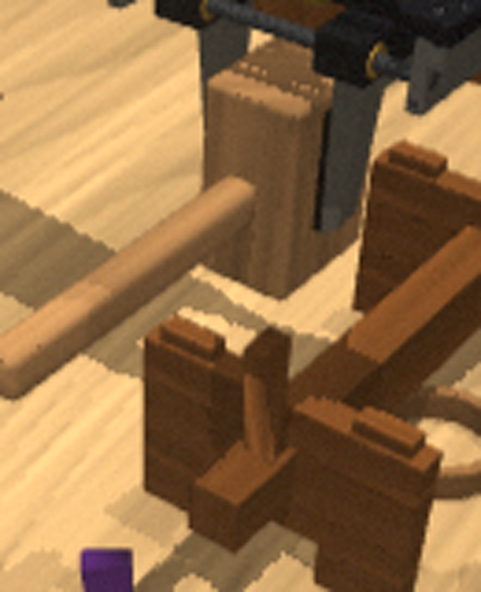

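The mallet hangs level with its face about 55 mm above the butt and the handle pointing outward. Next come slow taps, watching the force.

```bash
cat > tap.py <<'E'
from h import *
def tap(n,z0,depth,F,vel=.011,back=.003):
    zs=[]
    for i in range(n):
        s=arm.sense(); p=np.array([.5653,.0789,z0])
        hit=arm.move_l(p-[0,0,depth],vel=vel,max_force=F); s=arm.sense(); z=s["ee_pos"][2]
        print(i,hit,"t",round(s["t"],2),"z",round(z,4),"butt",round(z-.034,4),"F",np.round(s["wrist_force"],1),"M",np.round(s["wrist_torque"],2))
        zs.append(z)
        z0=z+back; arm.move_l([.5653,.0789,z0],vel=.02)
        if hit and i and zs[-2]-z<.0004: break
    return zs
E
python3 - <<'E'
from tap import *
arm.move_l([.5653,.0789,.222],vel=.06); st("near")
tap(3,.222,.014,15)
E
```

```text
near t 25.21 p [0.5656 0.0789 0.2225] F [ 1.19 -0.08 -3.42] M [-0.02  0.02  0.03] op 0.598
0 False t 26.63 z 0.2081 butt 0.1741 F [-0.5  1.   4.4] M [ 0.17 -0.04 -0.01]
1 False t 28.37 z 0.1992 butt 0.1652 F [-0.4  4.5  5.6] M [ 1.09  0.06 -0.  ]
2 True t 29.62 z 0.1951 butt 0.1611 F [-1.3  0.1  3.7] M [-0.01  0.12  0.01]
```

```bash
python3 - <<'E'
from tap import *
s=st(); tap(4,s["ee_pos"][2],.012,17,vel=.010)
E
```

```text
t 29.98 p [0.5649 0.0789 0.1974] F [-0.52 -0.06 -3.39] M [-0.02  0.05 -0.04] op 0.595
0 True t 30.69 z 0.1949 butt 0.1609 F [-0.5 -1.   4.2] M [-0.04  0.14 -0.01]
1 True t 31.75 z 0.1948 butt 0.1608 F [-0.7 -0.2  3.4] M [-0.09  0.21 -0.03]
```

```bash
python3 - <<'E'
from tap import *
s=st(); tap(2,s["ee_pos"][2],.012,20,vel=.008)
s=arm.sense(); arm.move_l(np.array(s["ee_pos"])+[0,0,.09],vel=.15)
P=arm.read_camera("scene")
im=P["frame"][90:190,250:350,::-1]
cv2.imwrite("pics/c7.png",np.clip(cv2.resize(im,None,fx=6,fy=6,interpolation=cv2.INTER_CUBIC)*1.8,0,255).astype(np.uint8))
st()
E
```

```text
t 32.15 p [0.5649 0.0789 0.1972] F [ 0.64  0.23 -2.84] M [-0.    0.11 -0.03] op 0.6
0 True t 33.02 z 0.1948 butt 0.1608 F [0.1 0.3 4.4] M [-0.02  0.19  0.03]
1 True t 34.27 z 0.1948 butt 0.1608 F [0.1 0.7 4.3] M [-0.    0.17  0.05]
 t 35.47 p [0.5642 0.079  0.2854] F [-0.96 -0.14 -4.52] M [-0.04  0.09 -0.02] op 0.594
```

View pics/c7.png

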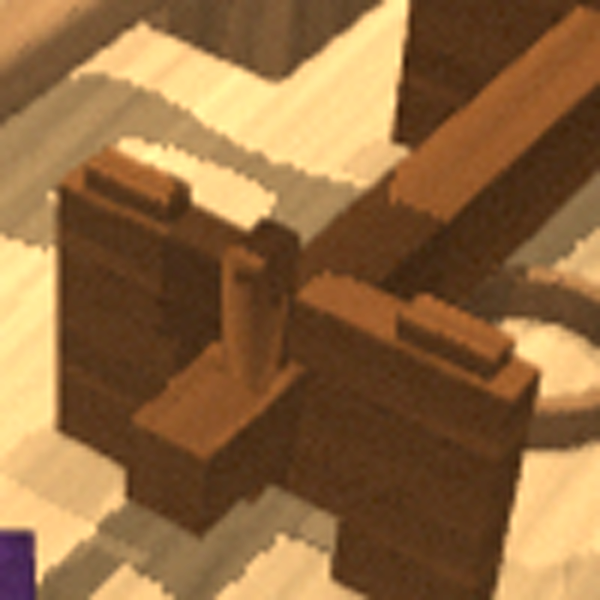

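Butt height has stayed at 0.1608 under 17 N and 20 N stops. To be sure that isn't an impact spike, I'll do one slow static ramp, then check how far the leg moved.

```bash
python3 - <<'E'
from h import *
import pickle
arm.move_l([.5653,.0789,.198],vel=.1); b=np.mean([arm.sense()["wrist_force"][2]]); 
fs=[]
for i in range(16):
    z=.1955-i*.0005
    h=arm.move_l([.5653,.0789,z],vel=.004); arm.sleep(.05); s=arm.sense(); f=s["wrist_force"][2]+3.4; fs.append((round(z,4),round(s["ee_pos"][2],4),round(f,1)))
    if f>19: break
print(fs)
arm.move_l([.5653,.0789,.20],vel=.03); arm.move_l([.5653,.0789,.29],vel=.2); st()
P0=pickle.load(open("p0.pkl","rb"))["scene"]["frame"]; P1=arm.read_camera("scene")["frame"]
g0,g1=[cv2.cvtColor(x,cv2.COLOR_RGB2GRAY) for x in(P0,P1)]
pts=np.array([[334,158],[330,182],[325,195],[336,150],[325,145],[315,138],[262,117],[275,123],[262,155],[290,165],[284,178],[272,157]],np.float32).reshape(-1,1,2)
q,stt,e=cv2.calcOpticalFlowPyrLK(g0,g1,pts,None,winSize=(11,11)); 
print([(p[0].astype(int).tolist(),np.round((r-p)[0],2).tolist(),round(float(k[0]),1)) for p,r,k in zip(pts,q,e)])
E
```

```text
[(0.1955, np.float64(0.1955), np.float64(0.3)), (0.195, np.float64(0.195), np.float64(-0.1)), (0.1945, np.float64(0.1948), np.float64(1.8)), (0.194, np.float64(0.1947), np.float64(7.8)), (0.1935, np.float64(0.1947), np.float64(11.1)), (0.193, np.float64(0.1947), np.float64(13.9)), (0.1925, np.float64(0.1947), np.float64(16.7)), (0.192, np.float64(0.1947), np.float64(18.3)), (0.1915, np.float64(0.1946), np.float64(19.5))]
 t 40.97 p [0.5648 0.0789 0.2886] F [ 0.5  0.3 -4.2] M [ 0.01  0.05 -0.05] op 0.592
[([334, 158], [0.6299999952316284, -0.6399999856948853], 2.1), ([330, 182], [0.1599999964237213, 1.4600000381469727], 3.3), ([325, 195], [0.6100000143051147, -0.8600000143051147], 2.5), ([336, 150], [0.6399999856948853, -0.5199999809265137], 3.5), ([325, 145], [0.5799999833106995, -0.800000011920929], 2.2), ([315, 138], [-1.5099999904632568, -1.3600000143051147], 7.1), ([262, 117], [-18.889999389648438, -14.960000038146973], 17.2), ([275, 123], [-23.440000534057617, -25.6299991607666], 23.8), ([262, 155], [0.7400000095367432, -0.5299999713897705], 2.7), ([290, 165], [0.6700000166893005, -0.6600000262260437], 2.1), ([284, 178], [-0.029999999329447746, -0.05999999865889549], 1.5), ([272, 157], [1.2000000476837158, 0.2199999988079071], 3.0)]
```

The wedge is tight: it holds 19.5 N static without moving. Optical flow shows the leg moved inward by about 2.5 mm while the tenon stayed put. Next I put the mallet back.

```bash
python3 - <<'E'
from h import *
ym=np.radians(-94.07); p=np.array([.5152,-.3537,0])
arm.reach(p+[0,0,.20],rot(ym)); arm.move_l(p+[0,0,.045],vel=.12)
print(arm.move_l(p+[0,0,.0325],vel=.015,max_force=4)); st("down")
arm.command_gripper(1.0); s=st("open"); arm.move_l(np.array(s["ee_pos"])+[0,0,.2],vel=.15)
arm.sleep(.3); st()
P=arm.read_camera("scene"); T=arm.read_camera("top")
cv2.imwrite("pics/c8.png",np.hstack([cv2.resize(x["frame"][:,:,::-1],(400,300),interpolation=cv2.INTER_AREA) for x in(P,T)]))
E
```

```text
True
down t 44.78 p [ 0.5152 -0.3536  0.034 ] F [-0.31 -1.29  3.87] M [-0.23 -0.05  0.02] op 0.597
open t 45.48 p [ 0.5138 -0.3522  0.0322] F [-0.01  0.6   0.64] M [-0.09  0.1  -0.04] op 1.0
 t 47.26 p [ 0.5137 -0.3521  0.2318] F [0.09 0.21 0.51] M [-0.09  0.1   0.01] op 1.002
```

View pics/c8.png

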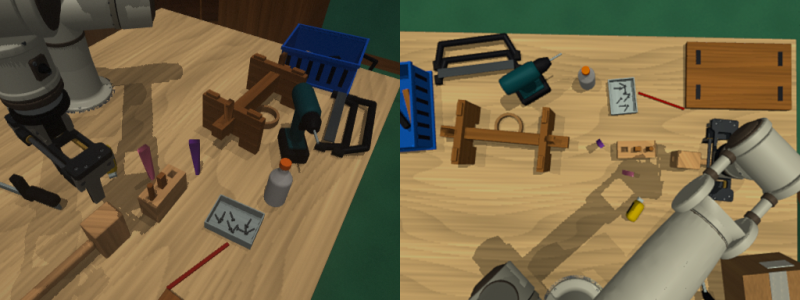

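The mallet stands on the bench where it was (scene 105,225), the wedge is in the leg, and nothing else has moved. I'm handing in.

```bash
python3 -c "
from h import *
print(arm.finish_job()); st()"
```

```text
the job is handed in; nothing more can be done
None
the job is handed in; nothing more can be done
```

I started the wedge in the tenon slot, drove it tight with the mallet, set the mallet back on the bench and handed the job in at about 47 s. I had no verdict back.

- **Wedge:** I took it from the parts block and set it thin end down with its upright face against the leg. After I let go, it stood on its own with its butt about 182 mm above the bench.
- **Driving:** I held the mallet by its head and gave slow taps (about 8–11 mm/s mean). The butt came down to about 161 mm and stopped there. It did not move further on taps stopped at 15, 17 and 20 N, or on a slow push to 19.5 N, so I took it as tight.
- **Leg:** Comparing pictures before and after, the leg moved about 0.9 px (roughly 2.5 mm) inward, which agrees with about 21 mm of wedge travel. I judged it home from the force and travel, and could not see the shoulder closely enough to confirm.
- **Last picture:** The mallet stood about where it started, the arm was clear of everything, and I saw no other item moved. I only viewed that last check at low resolution.
- **Discrepancy:** Two of the 12 tracking points on the leg gave no usable reading, probably because the mallet hid them, and a few others disagreed with the rest. I set those aside.

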